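Square the check plates and hold the scale's recessed calibration button

ROBOT

A 6-joint arm with a two-finger parallel gripper is mounted at the origin on the work surface. World frame = base frame: x ahead of the robot, y to its left, z up, the work surface at z = 0. Lengths are in m, angles in rad, forces in N, time in s.
With the tool pointing down it reaches from about 0.35 to 0.975 m from the base axis. Payload 4.9 kg.
Tool frame: the origin (TCP) lies at the very end of the fingers, on their centre line; the grasp point (between the pads) lies 19 mm behind it; z points along the fingers, y is the line along which they close (so a half turn about z gives the same grasp; the last joint's range is limited). The gripper opens to 85 mm and grips with 20 to 120 N. Pads are 22 mm wide; open, the fingers measure 114 mm over their backs; the gripper's body (76 mm by 85 mm) begins 54 mm behind the grasp point. The pads swing forward as they close: fully open they stand 13 mm farther back than shut.
Start: joints at [-1.241, 0.053, 1.613, -0, 1.476, -0.119], TCP at [0.271, -0.563, 0.231] pointing down, gripper open.
Joint ranges: [-3.01, 3.01], [-1.01, 2.22], [0.06, 2.58], [-1.02, 4.17], [0.09, 2.62], [-3.14, 3.14]. Speed limits (rad/s): [2.57, 2.57, 3.14, 3.14, 3.14, 3.14].

INTERFACE

Orientations are given as a rotation vector (axis times angle).
In Python, from station import get_obs, optics, ctrl gives the robot as it stands.
- The arm moves only by the shell command python3 -m pendant 'ROWS' [FORCE]. ROWS is JSON, a list of rows, each a list of 3 entries, a list of its own where there are three numbers: the shift along the tool's x, y, z in mm, then the turn, a rotation vector about the tool's x, y, z in rad, then the opening, from 0 (shut) to 1 (fully open). A call has 1 to 12 rows; each row shifts and turns the commanded pose from where the row before left it, along the tool's axes as they then stand; what a row does not reach is not made up. A row lasts 1/12 s, in which the tool goes at most 41.7 mm and 7.16 degrees, less where a joint would pass 70% of its speed; a pose out of reach is approached as far as the arm can. A call is refused whole if a number of a shift passes 41.7 or a number of a turn 0.125, either way. A call with a gripper value outside its range is refused whole. The fingers move at their own pace and stop on an object; FORCE is the grip in N (left out, the last holds). Time passes only in rows, so rows that do not move let the fingers close. It gives the time, the measured TCP pose, the force, the opening and the grip force at its end, in the units of the state.
- get_obs(): the state, without advancing time (a new reading comes with each control period).
- optics.get_image(name): name is "side" or "top" or "wrist"; returns the picture (400x640x3 uint8, red, green, blue); there is no depth.
- optics.camera_model(name): a dict with "fx", "fy", "cx", "cy" (pixels), "cam_to_world" (4x4, takes a point from camera to world coordinates). Camera axes: x right, y up, looking along -z (the intrinsics and any distortion apply to the point x, -y, -z); pixel columns grow to the right and rows downward; lengths in m; the calibration is good to about 2 mm. A picture is of the moment at which its call begins: read the wrist's pose just before it. camera_model takes no time and is no camera call; for the wrist camera it gives the pose at the moment of the call.
- ctrl.finish_job(): hands the job in; it is judged then, once.
The state is a dict: "t": time; "q": joint angles; "dq": joint speeds; "effort": joint torques, N m; "tool_pos": TCP position; "tool_rot": TCP orientation; "contact_force": force on the tool from outside, world axes, zero at the start; "wrist_torque": the same for the moment, N m; "opening": finger opening in m; "grip_force": force on a finger pad.
Only numpy, scipy, OpenCV 4.12 (cv2) and the standard library are available. Lean on these libraries where they do the work, as an engineer would, in place of code of your own. Each camera call takes 0.05 s, during which the arm holds its last target. There are 200 camera calls.

TASK

Calibrate the counting scale: first tap the untidy stack of four check plates on its pan until their edges line up and every plate is flush against both stop strips. Then take the stylus out of its stand, reach its tip down through the round aperture in the scale's head and push the recessed calibration button fully down. Finish while still gripping the stylus and holding the button down, with the plates still square and the other things on the bench left where they are.

Things in the scene. Friction and masses are not known exactly. Their poses are not given: they have to be found in the camera images.
- scale: fixed bench counting scale; place and yaw vary. Origin on the bench under the pan's centre; x away from the robot at zero yaw, y towards its control head, z up. Grey base 180 (x) by 300 mm, y = -105 to +195 mm, 40 mm high. Flat steel pan 160 x 180 mm centred on the origin, top 45 mm above the bench
- stop_corner (a point): inner corner of two upright aluminium stop strips on the pan, at pan level: x = +55, y = +65 mm in the scale's frame. Strips 25 mm high (top 70 mm above the bench), 6 mm thick; one's inner face is x = +55 mm (y from -50 to +71), the other's y = +65 mm (x from -50 to +55)
- head (a point): centre of the flat top of the scale's white control head, 75 mm above the bench, at x = 0, y = +145 mm in the scale's frame; the head is 120 (x) by 100 (y) mm. It carries a display, flat printed keys that do nothing, and the aperture
- aperture (a point): centre of the mouth of the round 16 mm aperture in the top of the scale's head, 75 mm above the bench, at x = -30 mm, y = +145 mm in the scale's frame. The well goes straight down; 15 mm below the mouth lies the flat round top (15 mm diameter) of the recessed calibration button
- cal_button (a joint): travel of the recessed calibration button, 0 = up, 0.006 m = fully down against its stop; a spring returns it (2 N to start, 5 N fully down)
- plate0: one of four equal loose, smooth (slippery) aluminium check plates, 80 (x) by 100 (y) by 5 mm, about 0.11 kg (varies), stacked untidily on the scale's pan (lowest); origin at the centre of its underside, z up. Home, its centre is at x = +15 mm, y = +15 mm in the scale's frame and its axes are parallel to the scale's
- plate1: one of four equal loose, smooth (slippery) aluminium check plates, 80 (x) by 100 (y) by 5 mm, about 0.11 kg (varies), stacked untidily on the scale's pan (second from below); origin at the centre of its underside, z up. Home, its centre is at x = +15 mm, y = +15 mm in the scale's frame and its axes are parallel to the scale's
- plate2: one of four equal loose, smooth (slippery) aluminium check plates, 80 (x) by 100 (y) by 5 mm, about 0.11 kg (varies), stacked untidily on the scale's pan (third from below); origin at the centre of its underside, z up. Home, its centre is at x = +15 mm, y = +15 mm in the scale's frame and its axes are parallel to the scale's
- plate3: one of four equal loose, smooth (slippery) aluminium check plates, 80 (x) by 100 (y) by 5 mm, about 0.11 kg (varies), stacked untidily on the scale's pan (top); origin at the centre of its underside, z up. Home, its centre is at x = +15 mm, y = +15 mm in the scale's frame and its axes are parallel to the scale's
- stylus: stylus upright in its stand: round steel shaft 6 mm thick, 60 mm long, below a square grey grip 16 x 16 mm, 70 mm long; 50 g. Origin at the shaft's tip, z up along it (grip from z = 60 to 130 mm), x and y square to the grip's faces. In the stand the tip is 5 mm above the bench; the grip's lower end rests on the stand's top, 65 mm up
- stylus_stand: fixed black block, 70 x 70 mm, 65 mm high, with one upright 9 mm hole at its centre that holds the stylus's shaft loosely; origin at the centre of its underside. To the right of the scale; it may stand nearer or farther, changing places with the tape roll
- tape_roll: roll of paper tape lying flat, 90 mm outside, 60 mm hole, 22 mm high; loose, not part of the job; origin at its underside
- calculator: pocket calculator, 130 x 70 x 14 mm, lying flat near the robot; loose, not part of the job; origin at its underside
- circuit_board: populated circuit board, 100 x 130 mm, 12 mm high, lying flat at the left; loose, not part of the job; origin at its underside
- screwdriver: screwdriver lying on the bench between the scale and the stylus stand; loose, not part of the job; origin at its underside
- multimeter: hand multimeter, 160 x 80 x 35 mm, lying face up at the right; loose, not part of the job; origin at its underside
- solder_spool: steel spool standing on end, 56 mm diameter, 45 mm high, left of and beyond the scale; loose, not part of the job; origin at its underside
- carton: small cardboard box, 90 x 120 x 70 mm, at the right; loose, not part of the job; origin at its underside
Mind the look-alikes: they are no part of the job. Several things have the shape of the stylus; the one meant has the colours described above.

How it is judged:
On the way, in this order (a step that is already met when the one before it is completed fails the run):
1. all four plates squared up in the corner of the stop strips (x of plate0 in the frame of scale between 0.012 and 0.018 m and y of plate0 in the frame of scale between 0.012 and 0.018 m and angle between the x axis of each of plate0, plate1, plate2, plate3 and the x axis of scale, either way round below 0.05 rad and angle between each of plate0, plate1, plate2, plate3's own z axis and vertical below 0.05 rad and x of plate1 in the frame of scale between 0.012 and 0.018 m and y of plate1 in the frame of scale between 0.012 and 0.018 m and x of plate2 in the frame of scale between 0.012 and 0.018 m and y of plate2 in the frame of scale between 0.012 and 0.018 m and x of plate3 in the frame of scale between 0.012 and 0.018 m and y of plate3 in the frame of scale between 0.012 and 0.018 m), for 0.2 s.
2. the stylus gripped and lifted out of its stand (height (world z) of stylus above 0.07 m and contact force between the fingers and stylus above 1 N), for 0.1 s.
3. the stylus holds the button down through the aperture (value of joint cal_button above 0.0045 m and contact force between stylus and scale above 2 N and z of stylus in the frame of scale below 0.058 m and horizontal distance between stylus and aperture below 0.008 m and contact force between the fingers and stylus above 1 N), for 0.3 s.
At the end, for the whole second after the job is handed in: The gripped stylus, its tip in the aperture, presses the button down by more than 4.5 of its 6 mm with more than 2 N, and this lasts; all four plates lie flat on the pan within 3 mm of their place against both stop strips and within 0.05 rad of square (all of step 1 and all of step 3); the arm keeps its last pose, push and grip.
It fails at once if a bystander is moved more than 30 mm (distance of any of tape_roll, calculator, circuit_board, screwdriver, multimeter, solder_spool, carton from where it was at the start of the episode above 0.03 m).
It also fails if it takes over 72 s, if anything falls off the work surface, if the arm or the gripper's body presses on something with over 40 N, if the wrist force passes 120 N, or if a joint passes its speed limit or range.

## Working session

There is one attempt and no reset: what is moved stays moved. The work goes in short steps, Python scripts to look and compute and a shell command to move; the robot and the scene stay as the last step left them, time stands still between calls to the robot, and variables do not carry over. Pictures are saved under pics/ and viewed, at most 10 in all, crops included, and the job is handed in when it is done.

```bash
ls; mkdir -p pics; python3 - <<'E'
from station import get_obs, optics
import cv2,numpy as np
o=get_obs();print({k:np.round(v,3).tolist() for k,v in o.items()})
for n in("top","side"):
    cv2.imwrite(f"pics/{n}0.png",optics.get_image(n)[:,:,::-1])
for n in("top","side","wrist"):
    m=optics.camera_model(n);print(n,{k:np.round(v,4).tolist() for k,v in m.items()})
E
```

```text
pics
{'t': 0.0, 'q': [-1.241, 0.053, 1.614, 0.0, 1.476, -0.119], 'dq': [0.002, -0.0, 0.001, -0.001, 0.0, 0.001], 'effort': [0.0, -39.368, -37.018, -0.0, 0.007, 0.0], 'tool_pos': [0.271, -0.563, 0.23], 'tool_rot': [-3.061, -0.699, 0.0], 'contact_force': [-0.021, 0.595, 0.131], 'wrist_torque': [-0.004, 0.047, 0.007], 'grip_force': 0.0, 'opening': 0.085}
top {'fx': 399.5912, 'fy': 399.5912, 'cx': 316.3281, 'cy': 209.6464, 'cam_to_world': [[0.0197, 0.9938, -0.1091, 0.4164], [-0.9996, 0.0172, -0.0234, -0.0475], [-0.0214, 0.1095, 0.9938, 1.2336], [0.0, 0.0, 0.0, 1.0]]}
side {'fx': 449.4965, 'fy': 449.4965, 'cx': 313.3461, 'cy': 185.8318, 'cam_to_world': [[0.9908, 0.0778, -0.1103, 0.3966], [-0.1347, 0.6219, -0.7714, -0.9015], [0.0086, 0.7792, 0.6267, 0.7727], [0.0, 0.0, 0.0, 1.0]]}
wrist {'fx': 286.3587, 'fy': 286.3587, 'cx': 316.3768, 'cy': 195.6497, 'cam_to_world': [[0.433, 0.8681, 0.2429, 0.3323], [-0.9014, 0.4179, 0.1131, -0.5329], [-0.0033, -0.2679, 0.9634, 0.3737], [0.0, 0.0, 0.0, 1.0]]}
```

View pics/top0.png

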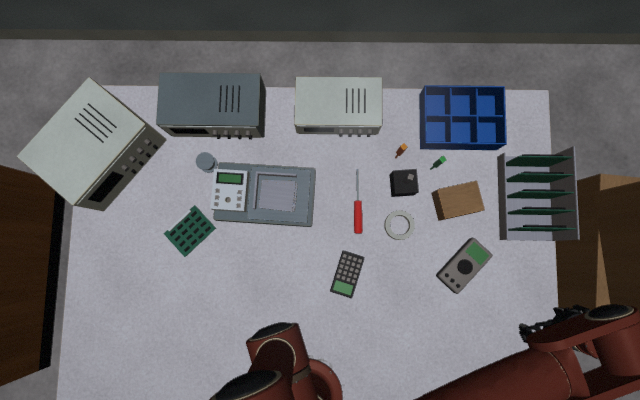

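View pics/side0.png

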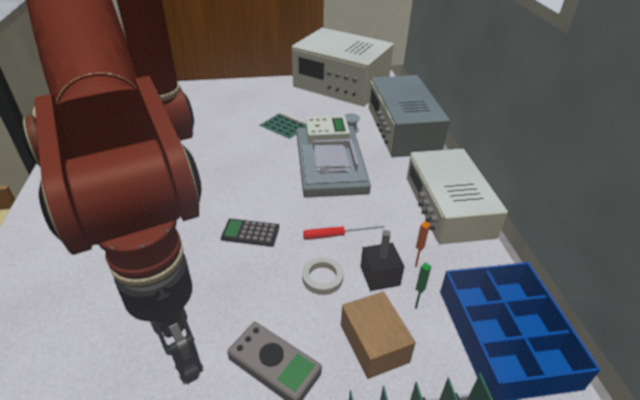

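The top view shows the scale around (265,194), with its head at (229,190). There are three stylus-shaped things: grey in the black stand (405,181), orange (402,151) and green (439,162). The grey one in the stand fits the description. I'll confirm it with an enlarged crop.

```bash
cat > h.py <<'E'
import numpy as np, cv2, json
from station import get_obs, optics
from scipy.spatial.transform import Rotation as R
def ray(n,u,v,z,m=None):
    m=m or optics.camera_model(n);T=np.array(m["cam_to_world"])
    d=T[:3,:3]@np.array([(u-m["cx"])/m["fx"],-(v-m["cy"])/m["fy"],-1]);c=T[:3,3]
    return c+d*(z-c[2])/d[2]
def proj(n,P,m=None):
    m=m or optics.camera_model(n);T=np.array(m["cam_to_world"])
    p=(np.atleast_2d(P)-T[:3,3])@T[:3,:3]
    return np.c_[m["cx"]+m["fx"]*p[:,0]/-p[:,2],m["cy"]-m["fy"]*p[:,1]/-p[:,2]]
E
python3 - <<'E'
import cv2,numpy as np
a=cv2.imread('pics/top0.png')
c1=cv2.resize(a[150:235,195:325],None,fx=6,fy=6,interpolation=cv2.INTER_CUBIC)[:,:780]
c2=cv2.resize(a[135:210,380:460],None,fx=5,fy=5,interpolation=cv2.INTER_CUBIC)
cv2.imwrite('pics/c1.png',c1);cv2.imwrite('pics/c2.png',c2)
E
```

```text
(no output)
```

View pics/c1.png

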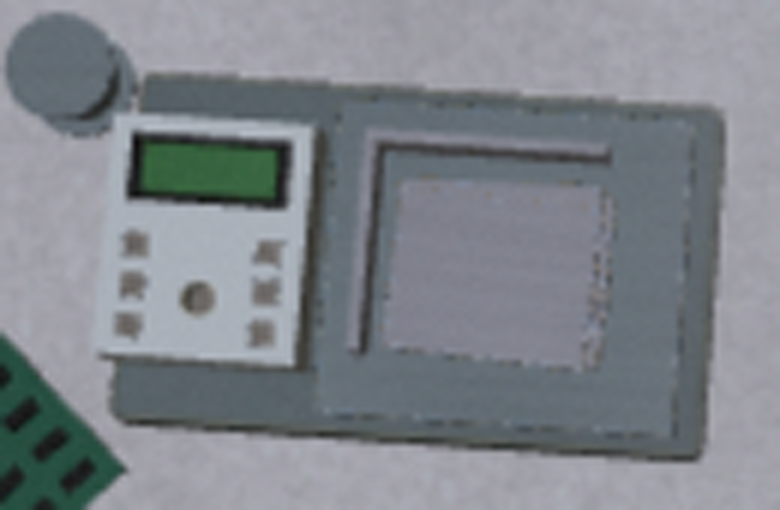

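View pics/c2.png

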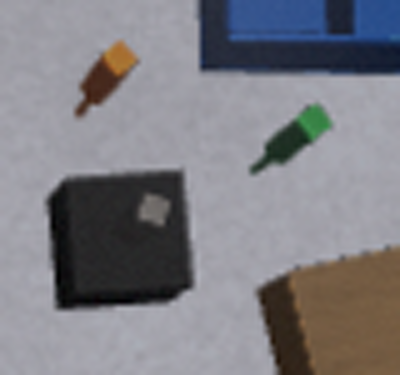

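The crop confirms the grey square grip in the black stand, top at about (410.6,177); orange and green are the decoys. The plates sit roughly 10 mm off both strips. Next I'll fit the scale and stand poses.

```bash
cat >> h.py <<'E'
from scipy.optimize import least_squares
def fit(n,uv,xyz,x0,m=None):
    m=m or optics.camera_model(n);uv=np.array(uv,float);xyz=np.array(xyz,float)
    w=lambda p:np.c_[xyz[:,:2]@R.from_euler('z',p[2]).as_matrix()[:2,:2].T+p[:2],xyz[:,2]]
    s=least_squares(lambda p:(proj(n,w(p),m)-uv).ravel(),x0,loss='soft_l1')
    return s.x,np.linalg.norm(proj(n,w(s.x),m)-uv,axis=1)
def plan(pos,yaw):
    """needed shift in tool axes (mm) and turn about tool z; yaw = world angle of tool x"""
    o=get_obs();M=R.from_rotvec(o["tool_rot"]).as_matrix()
    y=np.arctan2(M[1,0],M[0,0]);t=(yaw-y+np.pi/2)%np.pi-np.pi/2   # half-turn symmetric
    print("t",round(o["t"],2),"tcp",np.round(o["tool_pos"],4),"yaw",round(y,3),"down",np.round(M[:,2],3),"F",np.round(o["contact_force"],1))
    print("shift(before turn) mm",np.round(M.T@(np.array(pos)-o["tool_pos"])*1e3,1),"turn tool z",round(-t,3),
          "| shift after turn",np.round((M@R.from_euler('z',-t).as_matrix()).T@(np.array(pos)-o["tool_pos"])*1e3,1))
E
python3 - <<'E'
from h import *
f=lambda L:[(195+x/6-.4,150+y/6-.4) for x,y in L]
uv=f([(118,115),(316,125),(300,367),(100,355),(197,298), (382,150),(376,133),(143,75),(722,106),(703,460),(112,420)])
xyz=[(.06,.195,.075),(.06,.095,.075),(-.06,.095,.075),(-.06,.195,.075),(-.03,.145,.075),(.055,.065,.07),(.061,.071,.07),(.09,.195,.04),(.09,-.105,.04),(-.09,-.105,.04),(-.09,.195,.04)]
p,r=fit("top",uv,xyz,[.5,.05,0]);print("scale",p,np.round(r,2))
g=lambda x,y:(380+x/5-.4,135+y/5-.4)
print("grip top",ray("top",*g(153,210),.135))
st=[ray("top",*g(*c),.065) for c in [(70,180),(183,171),(192,287),(70,295)]]
print("stand",np.round(st,4),np.mean(st,0))
q=[ray("top",*g(*c),.135)[:2] for c in [(145,193),(171,203),(161,226),(137,216)]];print(np.round(q,4))
E=p[:2];Rm=R.from_euler('z',p[2]).as_matrix()[:2,:2]
for c in [(400,180),(610,187),(590,370),(384,345)]: print("plate corner in scale", np.round(Rm.T@(ray("top",195+c[0]/6-.4,150+c[1]/6-.4,.065)[:2]-E),4))
plan([*(E+Rm@[-.10,.03]),.24],p[2])
E
```

```text
scale [ 0.59168962  0.09283374 -0.0452947 ] [0.04 0.6  0.34 0.75 1.04 1.27 1.24 0.54 1.16 0.42 0.57]
grip top [ 0.63392085 -0.28061653  0.135     ]
stand [[ 0.6651 -0.2466  0.065 ]
 [ 0.6715 -0.3133  0.065 ]
 [ 0.6021 -0.318   0.065 ]
 [ 0.5962 -0.2465  0.065 ]] [ 0.63372909 -0.28112404  0.065     ]
[[ 0.6435 -0.2762]
 [ 0.638  -0.2906]
 [ 0.625  -0.285 ]
 [ 0.6304 -0.2718]]
plate corner in scale [0.0377 0.0546]
plate corner in scale [ 0.0406 -0.0498]
plate corner in scale [-0.0509 -0.0464]
plate corner in scale [-0.0449  0.0559]
t 0.1 tcp [ 0.271  -0.5626  0.2302] yaw 0.449 down [-0.001  0.002 -1.   ] F [ 0.2  0.5 -0.2]
shift(before turn) mm [ 499.5 -525.2   -8.7] turn tool z 0.494 | shift after turn [ 190.7 -699.3   -8.7]
```

```bash
python3 -m pendant '[[[0,0,0],[0,0,0.1235],0],[[0,0,0],[0,0,0.1235],0],[[0,0,0],[0,0,0.1235],0],[[0,0,0],[0,0,0.1235],0],[[10.6,-38.8,0],[0,0,0],0],[[10.6,-38.8,0],[0,0,0],0],[[10.6,-38.8,0],[0,0,0],0],[[10.6,-38.8,0],[0,0,0],0],[[10.6,-38.8,0],[0,0,0],0],[[10.6,-38.8,0],[0,0,0],0],[[10.6,-38.8,0],[0,0,0],0],[[10.6,-38.8,0],[0,0,0],0]]' 30
python3 -m pendant '[[[10.6,-38.8,0],[0,0,0],0],[[10.6,-38.8,0],[0,0,0],0],[[10.6,-38.8,0],[0,0,0],0],[[10.6,-38.8,0],[0,0,0],0],[[10.6,-38.8,0],[0,0,0],0],[[10.6,-38.8,0],[0,0,0],0],[[10.6,-38.8,0],[0,0,0],0],[[10.6,-38.8,0],[0,0,0],0],[[10.6,-38.8,0],[0,0,0],0],[[10.6,-38.8,0],[0,0,0],0],[[0,0,0],[0,0,0],0],[[0,0,0],[0,0,0],0]]'
python3 - <<'E'
from h import *
s=[.5917,.0928];Rm=R.from_euler('z',-.0453).as_matrix()[:2,:2]
plan([*(s+Rm@[-.1,.03]),.24],-.0453)
json.dump(optics.camera_model("wrist"),open("w1.json","w"),default=lambda a:np.asarray(a).tolist())
cv2.imwrite("pics/w1.png",optics.get_image("wrist")[:,:,::-1])
E
```

```text
t: 1.1
tool_pos: [0.3698, -0.2548, 0.2308]
tool_rot: [-3.14, 0.072, 0.0]
contact_force: [1.3, -0.2, -0.2]
opening: -0.0
grip_force: 0.0
t: 2.1
tool_pos: [0.493, 0.1278, 0.2305]
tool_rot: [3.141, -0.065, -0.003]
contact_force: [0.6, -0.5, -0.8]
opening: 0.0004
grip_force: 0.0
t 2.1 tcp [0.493  0.1278 0.2305] yaw -0.041 down [-0.002 -0.    -1.   ] F [ 0.6 -0.5 -0.8]
shift(before turn) mm [ 0.1  0.5 -9.5] turn tool z 0.004 | shift after turn [ 0.2  0.5 -9.5]
```

View pics/w1.png

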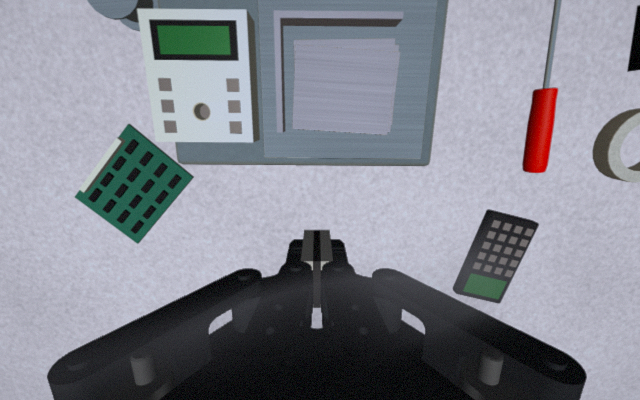

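The wrist view shows the aperture at (202,111), the head's near corners at (155,141) and (255,141), the strip corner near (280,17) and the plates at about 293..400 by 38..134. I'll refit the scale from these.

```bash
python3 - <<'E'
from h import *
m=json.load(open("w1.json"))
uv=[(202,111.5),(155,142),(255.5,141.5),(248.5,10),(138.5,10),(274.5,13),(402.5,12),(430,165)]
xyz=[(-.03,.145,.075),(-.06,.195,.075),(-.06,.095,.075),(.06,.095,.075),(.06,.195,.075),(.061,.071,.07),(.061,-.05,.07),(-.09,-.105,.04)]
p,r=fit("wrist",uv,xyz,[.59,.09,-.045],m);print(p,np.round(r,2))
Rm=R.from_euler('z',p[2]).as_matrix()[:2,:2]
for c in [(294,38),(399,42),(390,135),(293,131)]: print(np.round(Rm.T@(ray("wrist",*c,.065,m)[:2]-p[:2]),4))
E
```

```text
[ 0.59202628  0.09341323 -0.0490015 ] [0.62 1.82 1.94 1.44 0.85 2.06 1.04 2.28]
[0.0396 0.053 ]
[ 0.0368 -0.0492]
[-0.052  -0.0472]
[-0.0486  0.0553]
```

```bash
cat >> h.py <<'E'
S=np.array([.592,.0932]);SY=-.047;RS=R.from_euler('z',SY).as_matrix()[:2,:2]
def sp(x,y,z): plan([*(S+RS@[x,y]),z],SY); print("tcp in scale",np.round(RS.T@(get_obs()["tool_pos"][:2]-S)*1e3,1))
E
python3 -c "
from h import *
sp(-.078,.005,.047)"
```

```text
t 2.15 tcp [0.4929 0.1265 0.2306] yaw -0.043 down [-0.001 -0.001 -1.   ] F [ 0.2 -0.5 -0.1]
shift(before turn) mm [ 22.7  23.6 183.6] turn tool z 0.004 | shift after turn [ 22.8  23.5 183.6]
tcp in scale [-100.5   28.6]
```

```bash
python3 -m pendant '[[[11.4,11.8,20],[0,0,0.004],0],[[11.4,11.8,20],[0,0,0],0],[[0,0,35],[0,0,0],0],[[0,0,35],[0,0,0],0],[[0,0,35],[0,0,0],0],[[0,0,20],[0,0,0],0],[[0,0,12],[0,0,0],0],[[0,0,6.6],[0,0,0],0],[[0,0,0],[0,0,0],0],[[0,0,0],[0,0,0],0]]'
python3 -c "
from h import *
sp(-.036,.005,.047)"
```

```text
t: 2.98
tool_pos: [0.516, 0.1009, 0.049]
tool_rot: [-3.141, 0.079, -0.003]
contact_force: [-0.3, -0.7, 1.3]
opening: -0.0003
grip_force: 0.0
t 2.98 tcp [0.516  0.1009 0.049 ] yaw -0.05 down [ 0.002  0.    -1.   ] F [-0.3 -0.7  1.3]
shift(before turn) mm [40.3 -1.   2.1] turn tool z -0.003 | shift after turn [40.3 -0.9  2.1]
tcp in scale [-76.3   4.1]
```

```bash
python3 -m pendant '[[[0,0,1.5],[0,0,0],0],[[4,0,0],[0,0,0],0],[[4,0,0],[0,0,0],0],[[4,0,0],[0,0,0],0],[[4,0,0],[0,0,0],0],[[4,0,0],[0,0,0],0],[[4,0,0],[0,0,0],0],[[4,0,0],[0,0,0],0],[[4,0,0],[0,0,0],0],[[0,0,0],[0,0,0],0]]'
python3 -c "
from h import *
sp(-.036,.005,.047)"
python3 -m pendant '[[[1.5,0,0],[0,0,0],0],[[1.5,0,0],[0,0,0],0],[[1.5,0,0],[0,0,0],0],[[0,0,0],[0,0,0],0],[[0,0,0],[0,0,0],0]]'
python3 -c "
from h import *
sp(-.036,.005,.047)"
```

```text
t: 3.82
tool_pos: [0.5479, 0.0997, 0.0463]
tool_rot: [-3.141, 0.077, -0.001]
contact_force: [0.9, 0.5, -0.4]
opening: 0.0002
grip_force: 0.0
t 3.82 tcp [0.5479 0.0997 0.0463] yaw -0.049 down [ 0.001 -0.    -1.   ] F [ 0.9  0.5 -0.4]
shift(before turn) mm [ 8.3 -0.6 -0.7] turn tool z -0.002 | shift after turn [ 8.3 -0.6 -0.7]
tcp in scale [-44.3   4.4]
t: 4.23
tool_pos: [0.5513, 0.0996, 0.0461]
tool_rot: [-3.141, 0.077, 0.0]
contact_force: [-1.2, 0.9, -0.1]
opening: 0.0003
grip_force: 0.5
t 4.23 tcp [0.5513 0.0996 0.0461] yaw -0.049 down [-0.  0. -1.] F [-1.2  0.9 -0.1]
shift(before turn) mm [ 4.9 -0.6 -0.9] turn tool z -0.002 | shift after turn [ 4.9 -0.6 -0.9]
tcp in scale [-40.9   4.4]
```

```bash
for i in 1 2; do python3 -m pendant '[[[1,0,0],[0,0,0],0],[[1,0,0],[0,0,0],0],[[0,0,0],[0,0,0],0],[[0,0,0],[0,0,0],0]]' | egrep 'pos|contact'; done
python3 -c "
from h import *
sp(-.036,.005,.047)"
```

```text
tool_pos: [0.5534, 0.0994, 0.0461]
contact_force: [-0.6, 0.5, -0.2]
tool_pos: [0.555, 0.0991, 0.046]
contact_force: [-4.1, -1.8, 1.0]
t 4.9 tcp [0.555  0.0991 0.046 ] yaw -0.049 down [-0.001 -0.    -1.   ] F [-4.1 -1.8  1. ]
shift(before turn) mm [ 1.2 -0.8 -1. ] turn tool z -0.002 | shift after turn [ 1.2 -0.8 -1. ]
tcp in scale [-37.2   4.2]
```

```bash
for i in 1 2; do python3 -m pendant '[[[0.8,0,0],[0,0,0],0],[[0,0,0],[0,0,0],0],[[0,0,0],[0,0,0],0]]' | egrep 'pos|contact'; done
python3 -c "
from h import *
sp(-.036,.005,.047)"
```

```text
tool_pos: [0.5561, 0.0992, 0.046]
contact_force: [-3.3, -2.2, -0.1]
tool_pos: [0.5567, 0.0993, 0.046]
contact_force: [-4.8, -0.1, -0.0]
t 5.4 tcp [0.5567 0.0993 0.046 ] yaw -0.049 down [-0.001  0.    -1.   ] F [-4.8 -0.1 -0. ]
shift(before turn) mm [-0.5 -0.5 -1. ] turn tool z -0.002 | shift after turn [-0.5 -0.5 -1. ]
tcp in scale [-35.5   4.5]
```

```bash
for i in 1 2; do python3 -m pendant '[[[0.8,0,0],[0,0,0],0],[[0,0,0],[0,0,0],0],[[0,0,0],[0,0,0],0]]' | egrep 'pos|contact'; done
python3 -c "
from h import *
sp(-.036,.005,.047)
cv2.imwrite('pics/t2.png',cv2.resize(optics.get_image('top')[150:235,195:325,::-1],None,fx=6,fy=6,interpolation=cv2.INTER_CUBIC))"
```

```text
tool_pos: [0.5569, 0.0994, 0.0459]
contact_force: [-5.9, -0.0, 1.0]
tool_pos: [0.557, 0.0994, 0.0459]
contact_force: [-9.7, 0.1, 3.2]
t 5.9 tcp [0.557  0.0994 0.0459] yaw -0.049 down [-0.005  0.    -1.   ] F [-9.7  0.1  3.2]
shift(before turn) mm [-0.7 -0.4 -1.1] turn tool z -0.002 | shift after turn [-0.7 -0.4 -1.1]
tcp in scale [-35.3   4.6]
```

```bash
python3 -m pendant '[[[-8,0,0],[0,0,0],0],[[-5,0,0],[0,0,0],0],[[0,0,-25],[0,0,0],0],[[0,0,-25],[0,0,0],0],[[0,40,0],[0,0,0],0],[[20,36,0],[0,0,0],0],[[36,8,0],[0,0,0],0],[[0,0,0],[0,0,0],0],[[0,0,0],[0,0,0],0]]'
python3 -c "
from h import *
sp(.012,-.078,.0465)"
```

```text
t: 6.7
tool_pos: [0.5992, 0.0123, 0.0966]
tool_rot: [-3.14, 0.08, -0.004]
contact_force: [-0.7, 0.7, 0.1]
opening: 0.0001
grip_force: 0.0
t 6.7 tcp [0.5992 0.0123 0.0966] yaw -0.051 down [ 0.002  0.    -1.   ] F [-0.7  0.7  0.1]
shift(before turn) mm [ 0.8 -2.5 50.1] turn tool z -0.004 | shift after turn [ 0.9 -2.5 50.1]
tcp in scale [ 11.  -80.5]
```

```bash
python3 -m pendant '[[[0,-2,20],[0,0,-0.004],0],[[0,0,20],[0,0,0],0],[[0,0,10],[0,0,0],0],[[0,0,0],[0,0,0],0],[[0,-4,0],[0,0,0],0],[[0,-4,0],[0,0,0],0],[[0,-4,0],[0,0,0],0],[[0,-4,0],[0,0,0],0],[[0,-3,0],[0,0,0],0],[[0,-3,0],[0,0,0],0],[[0,0,0],[0,0,0],0],[[0,0,0],[0,0,0],0]]'
python3 -c "
from h import *
sp(.012,-.0495,.0465)"
```

```text
t: 7.7
tool_pos: [0.5986, 0.0375, 0.0462]
tool_rot: [-3.141, 0.071, -0.0]
contact_force: [0.1, 0.0, -0.1]
opening: 0.0001
grip_force: 0.0
t 7.7 tcp [0.5986 0.0375 0.0462] yaw -0.045 down [ 0.  0. -1.] F [ 0.1  0.  -0.1]
shift(before turn) mm [ 2.8 -5.9 -0.3] turn tool z 0.002 | shift after turn [ 2.8 -5.9 -0.3]
tcp in scale [  9.2 -55.4]
```

```bash
python3 -m pendant '[[[0,-1.5,0],[0,0,0],0],[[0,-1.5,0],[0,0,0],0],[[0,-1,0],[0,0,0],0],[[0,0,0],[0,0,0],0],[[0,0,0],[0,0,0],0]]' | egrep 'pos|contact'
for i in 1 2 3; do python3 -m pendant '[[[0,-0.9,0],[0,0,0],0],[[0,0,0],[0,0,0],0],[[0,0,0],[0,0,0],0]]' | egrep 'pos|contact'; done
python3 -c "
from h import *
sp(.012,-.0495,.0465)"
```

```text
tool_pos: [0.5987, 0.0412, 0.0461]
contact_force: [0.5, -0.1, 0.1]
tool_pos: [0.5987, 0.042, 0.0461]
contact_force: [-0.6, -0.3, -0.4]
tool_pos: [0.5988, 0.0429, 0.0462]
contact_force: [-1.2, -1.3, 0.3]
tool_pos: [0.5988, 0.0439, 0.0462]
contact_force: [-0.2, -1.4, -1.0]
t 8.87 tcp [0.5988 0.0439 0.0462] yaw -0.045 down [-0.  0. -1.] F [-0.2 -1.4 -1. ]
shift(before turn) mm [ 2.9  0.6 -0.3] turn tool z 0.002 | shift after turn [ 2.9  0.6 -0.3]
tcp in scale [  9.1 -48.9]
```

```bash

for i in 1 2 3 4; do python3 -m pendant '[[[0,-0.9,0],[0,0,0],0],[[0,0,0],[0,0,0],0],[[0,0,0],[0,0,0],0]]' | egrep 'pos|contact'; done
python3 -c "
from h import *
sp(.012,-.0495,.0465)"
```

```text
tool_pos: [0.5989, 0.0447, 0.0462]
contact_force: [-0.2, -1.6, -0.1]
tool_pos: [0.5989, 0.0448, 0.0462]
contact_force: [-0.2, -5.2, -0.2]
tool_pos: [0.5989, 0.0449, 0.0463]
contact_force: [-0.0, -8.1, -0.7]
tool_pos: [0.5989, 0.0449, 0.0463]
contact_force: [-0.8, -11.4, 1.0]
t 9.87 tcp [0.5989 0.0449 0.0463] yaw -0.045 down [-0.001 -0.005 -1.   ] F [ -0.8 -11.4   1. ]
shift(before turn) mm [ 2.8  1.6 -0.2] turn tool z 0.002 | shift after turn [ 2.8  1.6 -0.2]
tcp in scale [  9.2 -47.9]
```

```bash
python3 -m pendant '[[[0,8,0],[0,0,0],0],[[0,6,0],[0,0,0],0],[[0,0,-25],[0,0,0],0],[[0,0,-25],[0,0,0],0],[[-30,0,0],[0,0,0],0],[[-30,-20,0],[0,0,0],0],[[-6,-38,0],[0,0,0],0],[[0,-14,0],[0,0,0],0],[[0,0,0],[0,0,0],0],[[0,0,0],[0,0,0],0]]'
python3 -c "
from h import *
sp(-.055,.013,.0465)"
```

```text
t: 10.7
tool_pos: [0.5357, 0.109, 0.0965]
tool_rot: [-3.14, 0.068, -0.001]
contact_force: [0.4, -0.5, 0.5]
opening: -0.0001
grip_force: 0.0
t 10.7 tcp [0.5357 0.109  0.0965] yaw -0.043 down [ 0.001  0.    -1.   ] F [ 0.4 -0.5  0.5]
shift(before turn) mm [ 1.9  0.2 50. ] turn tool z 0.004 | shift after turn [ 1.9  0.2 50. ]
tcp in scale [-56.9  13.1]
```

```bash
python3 -m pendant '[[[0,0,20],[0,0,0.004],0],[[0,0,20],[0,0,0],0],[[0,0,10],[0,0,0],0],[[0,0,0],[0,0,0],0],[[4,0,0],[0,0,0],0],[[4,0,0],[0,0,0],0],[[4,0,0],[0,0,0],0],[[3,0,0],[0,0,0],0],[[3,0,0],[0,0,0],0],[[1.5,0,0],[0,0,0],0],[[0,0,0],[0,0,0],0],[[0,0,0],[0,0,0],0]]' | egrep 'pos|contact'
for i in 1 2 3; do python3 -m pendant '[[[0.9,0,0],[0,0,0],0],[[0,0,0],[0,0,0],0],[[0,0,0],[0,0,0],0]]' | egrep 'pos|contact'; done
python3 -c "
from h import *
sp(-.036,.0,.0465)"
```

```text
tool_pos: [0.5552, 0.1074, 0.0461]
contact_force: [0.2, -0.3, 0.2]
tool_pos: [0.556, 0.1074, 0.0462]
contact_force: [-0.2, -0.8, 0.7]
tool_pos: [0.557, 0.1073, 0.0462]
contact_force: [-0.3, 0.7, 0.2]
tool_pos: [0.5573, 0.1073, 0.046]
contact_force: [-3.7, -0.1, 1.4]
t 12.45 tcp [0.5573 0.1073 0.046 ] yaw -0.049 down [-0.002 -0.    -1.   ] F [-3.7 -0.1  1.4]
shift(before turn) mm [-0.6 12.5 -0.5] turn tool z -0.002 | shift after turn [-0.7 12.5 -0.5]
tcp in scale [-35.3  12.5]
```

```bash
python3 -m pendant '[[[1,0,0],[0,0,0],0],[[0,0,0],[0,0,0],0],[[-8,0,0],[0,0,0],0],[[-8,0,0],[0,0,0],0],[[0,0,-30],[0,0,0],0],[[0,0,-35],[0,0,0],0],[[0,0,-35],[0,0,0],0],[[-25,0,-20],[0,0,0],0],[[-30,0,0],[0,0,0],0],[[0,0,0],[0,0,0],0],[[0,0,0],[0,0,0],0]]' | egrep 'pos|contact'
python3 - <<'E'
from h import *
sp(-.1,.03,.17)
json.dump(optics.camera_model("wrist"),open("w2.json","w"),default=lambda a:np.asarray(a).tolist())
a=optics.get_image("wrist")[:,:,::-1];cv2.imwrite("pics/w2.png",a)
cv2.imwrite("pics/w2c.png",cv2.resize(a[0:190,120:500],None,fx=2.1,fy=2.1,interpolation=cv2.INTER_CUBIC))
E
```

```text
tool_pos: [0.487, 0.1108, 0.1662]
contact_force: [0.3, 0.4, -0.1]
t 13.37 tcp [0.487  0.1108 0.1662] yaw -0.049 down [ 0.002  0.    -1.   ] F [ 0.3  0.4 -0.1]
shift(before turn) mm [  5.7 -17.3  -3.8] turn tool z -0.002 | shift after turn [  5.7 -17.3  -3.8]
tcp in scale [-105.7   12.7]
```

View pics/w2c.png

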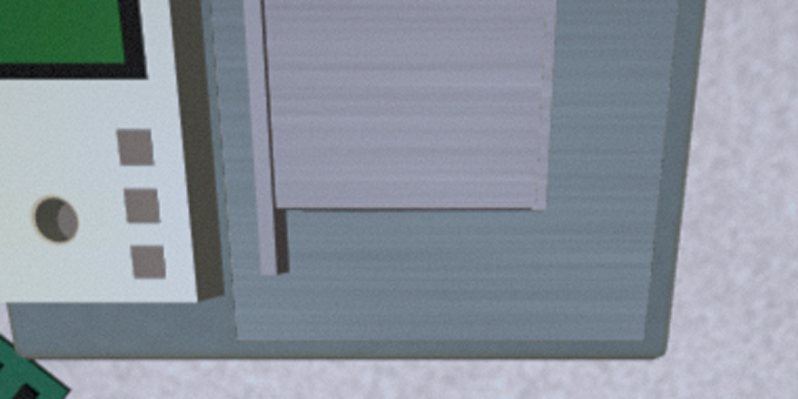

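The plates form one tidy block flush with both strips. The aperture is at crop (56,220), which is (146.7,104.8) in the full image. On to the stylus.

```bash
python3 - <<'E'
from h import *
m=json.load(open("w2.json"))
print("aperture",ray("wrist",120+56/2.1-.3,220/2.1-.3,.075,m),S+RS@[-.03,.145])
Y=-.36;c=np.array([.634,-.281])-.06*np.array([np.cos(Y),np.sin(Y)])
plan([*c,.21],Y)
E
```

```text
aperture [0.57018245 0.24082792 0.075     ] [0.56884562 0.23944936]
t 13.42 tcp [0.4877 0.1107 0.1661] yaw -0.049 down [ 0.001  0.    -1.   ] F [ 0.2  0.1 -0.6]
shift(before turn) mm [108.2 365.8 -43.8] turn tool z 0.311 | shift after turn [215.  315.1 -43.8]
```

```bash
python3 -m pendant '[[[0,0,-14.6],[0,0,0.1037],0.5],[[0,0,-14.6],[0,0,0.1037],0.5],[[0,0,-14.6],[0,0,0.1037],0.5],[[21.5,31.5,0],[0,0,0],0.5],[[21.5,31.5,0],[0,0,0],0.6],[[21.5,31.5,0],[0,0,0],0.6],[[21.5,31.5,0],[0,0,0],0.6],[[21.5,31.5,0],[0,0,0],0.6],[[21.5,31.5,0],[0,0,0],0.6],[[21.5,31.5,0],[0,0,0],0.6],[[21.5,31.5,0],[0,0,0],0.6],[[21.5,31.5,0],[0,0,0],0.6]]' | egrep 'pos|contact'
python3 -m pendant '[[[21.5,31.5,0],[0,0,0],0.6],[[0,0,0],[0,0,0],0.6],[[0,0,0],[0,0,0],0.6]]'
python3 - <<'E'
from h import *
Y=-.36;plan([.634,-.281,.085],Y)
json.dump(optics.camera_model("wrist"),open("w3.json","w"),default=lambda a:np.asarray(a).tolist())
a=optics.get_image("wrist")[:,:,::-1];cv2.imwrite("pics/w3.png",a)
E
```

```text
tool_pos: [0.5698, -0.2254, 0.2089]
contact_force: [1.4, 0.1, 0.5]
t: 14.67
tool_pos: [0.5784, -0.2621, 0.2084]
tool_rot: [-3.089, 0.568, 0.003]
contact_force: [-0.5, 0.6, -1.0]
opening: 0.0514
grip_force: 0.0
t 14.67 tcp [ 0.5784 -0.2621  0.2084] yaw -0.364 down [-0.001  0.001 -1.   ] F [-0.5  0.6 -1. ]
shift(before turn) mm [ 58.9  -2.1 123.3] turn tool z -0.004 | shift after turn [ 58.9  -1.9 123.3]
```

View pics/w3.png

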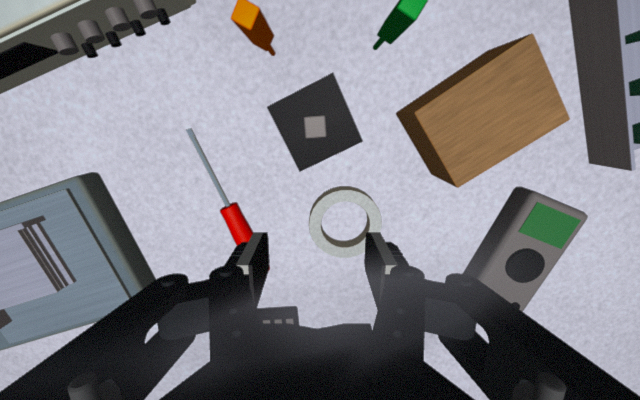

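The stylus grip top shows at (315,127), square to the tool. At lower left the plates show dark stripes near (45,250), so I'll check those in a composite before going on.

```bash
python3 - <<'E'
from h import *
m=json.load(open("w3.json"))
p=ray("wrist",315.5,127,.135,m);print(p);plan([*p[:2],.085],-.36)
a=cv2.imread("pics/w3.png")[170:350,0:150]
t=optics.get_image("top")[:,:,::-1][155:225,240:310]
cv2.imwrite("pics/chk.png",np.hstack([cv2.resize(a,(375,450),interpolation=cv2.INTER_CUBIC),cv2.resize(t,(420,450),interpolation=cv2.INTER_CUBIC)]))
E
```

```text
[ 0.63459429 -0.28199871  0.135     ]
t 14.72 tcp [ 0.5782 -0.2606  0.2087] yaw -0.362 down [-0.001  0.001 -1.   ] F [ 0.4  0.9 -0.6]
shift(before turn) mm [6.050e+01 1.000e-01 1.236e+02] turn tool z -0.002 | shift after turn [ 60.5   0.2 123.6]
```

View pics/chk.png

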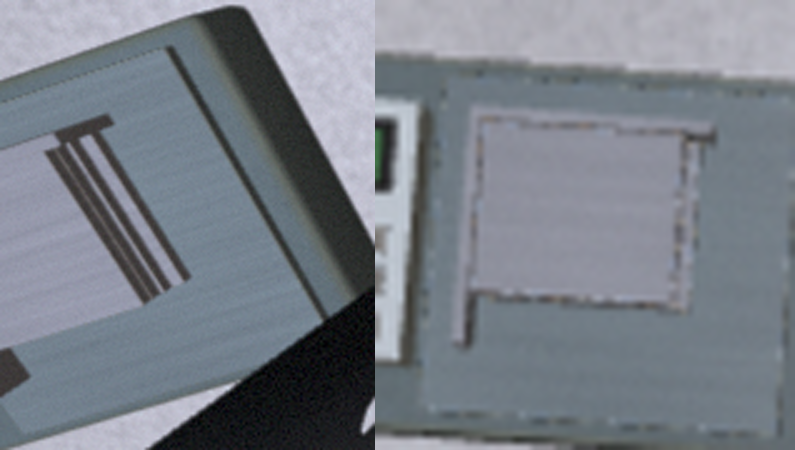

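The −y side is stepped: the lower plates stick out a few mm, presumably because the finger backs taper towards the tip. I'll tap y again with the tool turned 90° so the vertical finger sides do the pushing.

```bash
python3 -m pendant '[[[0,0,0],[0,0,-0.12],0],[[0,0,0],[0,0,-0.12],0],[[0,0,0],[0,0,-0.12],0],[[0,0,0],[0,0,-0.12],0],[[0,0,0],[0,0,-0.12],0],[[0,0,0],[0,0,-0.12],0],[[0,0,0],[0,0,-0.12],0],[[0,0,0],[0,0,-0.12],0],[[0,0,0],[0,0,-0.12],0],[[0,0,0],[0,0,-0.12],0],[[0,0,0],[0,0,-0.12],0],[[0,0,0],[0,0,-0.12],0]]' |grep rot
python3 -m pendant '[[[0,0,0],[0,0,-0.12],0],[[0,0,0],[0,0,-0.12],0],[[0,0,0],[0,0,-0.12],0],[[0,0,0],[0,0,-0.086],0],[[0,0,0],[0,0,0],0]]' |grep rot
cat >> h.py <<'E'
def sp2(x,y,z): plan([*(S+RS@[x,y]),z],SY+np.pi/2); print("tcp in scale",np.round(RS.T@(get_obs()["tool_pos"][:2]-S)*1e3,1))
E
python3 -c "
from h import *
sp2(.013,-.075,.0465)"
```

```text
tool_rot: [-2.688, -1.626, -0.0]
tool_rot: [2.267, 2.175, 0.0]
t 16.18 tcp [ 0.5783 -0.2582  0.21  ] yaw 1.529 down [ 0.  0. -1.] F [0.5 0.1 0.3]
shift(before turn) mm [276.6  11.6 163.5] turn tool z 0.005 | shift after turn [276.7  10.2 163.5]
tcp in scale [   2.8 -351.7]
```

```bash
python3 -m pendant '[[[34.6,1.3,12],[0,0,0.005],0],[[34.6,1.3,12],[0,0,0],0],[[34.6,1.3,12],[0,0,0],0],[[34.6,1.3,12],[0,0,0],0],[[34.6,1.3,12],[0,0,0],0],[[34.6,1.3,12],[0,0,0],0],[[34.6,1.3,12],[0,0,0],0],[[34.6,1.3,12],[0,0,0],0],[[0,0,30],[0,0,0],0],[[0,0,20],[0,0,0],0],[[0,0,10],[0,0,0],0],[[0,0,0],[0,0,0],0]]'|egrep 'pos|contact'
python3 -m pendant '[[[0,0,0],[0,0,0],0]]' |egrep 'pos|contact'
python3 -c "
from h import *
sp2(.013,-.046,.0465)"
```

```text
tool_pos: [0.5996, 0.0172, 0.0508]
contact_force: [-0.7, 0.2, 0.4]
tool_pos: [0.602, 0.0163, 0.0541]
contact_force: [0.5, 0.5, 0.6]
t 17.27 tcp [0.602  0.0163 0.0541] yaw 1.52 down [-0.  0. -1.] F [0.5 0.5 0.6]
shift(before turn) mm [30.3 -0.7  7.6] turn tool z -0.004 | shift after turn [30.3 -0.6  7.6]
tcp in scale [ 13.6 -76.3]
```

```bash
python3 -m pendant '[[[0,0,4],[0,0,0],0],[[0,0,3.6],[0,0,0],0],[[3,0,0],[0,0,0],0],[[4,0,0],[0,0,0],0],[[4,0,0],[0,0,0],0],[[4,0,0],[0,0,0],0],[[4,0,0],[0,0,0],0],[[3,0,0],[0,0,0],0],[[2,0,0],[0,0,0],0],[[2,0,0],[0,0,0],0],[[0,0,0],[0,0,0],0],[[0,0,0],[0,0,0],0]]'|egrep 'pos|contact'
for i in 1 2 3 4; do python3 -m pendant '[[[0.9,0,0],[0,0,0],0],[[0,0,0],[0,0,0],0],[[0,0,0],[0,0,0],0]]' | egrep 'pos|contact'; done
python3 -c "
from h import *
sp2(.013,-.046,.0465)"
```

```text
tool_pos: [0.6035, 0.0422, 0.0464]
contact_force: [0.1, 0.5, 0.2]
tool_pos: [0.6035, 0.0427, 0.0464]
contact_force: [-0.5, -1.7, -0.3]
tool_pos: [0.6036, 0.0437, 0.0464]
contact_force: [-0.5, -1.9, -0.1]
tool_pos: [0.6036, 0.0448, 0.0464]
contact_force: [0.1, -1.7, 0.2]
tool_pos: [0.6037, 0.0457, 0.0464]
contact_force: [-0.6, -1.0, 0.6]
t 19.27 tcp [0.6037 0.0457 0.0464] yaw 1.521 down [ 0.  0. -1.] F [-0.6 -1.   0.6]
shift(before turn) mm [ 0.9 -0.9 -0.1] turn tool z -0.003 | shift after turn [ 0.9 -0.9 -0.1]
tcp in scale [ 13.9 -46.9]
```

```bash
for i in 1 2 3 4; do python3 -m pendant '[[[0.8,0,0],[0,0,0],0],[[0,0,0],[0,0,0],0],[[0,0,0],[0,0,0],0]]' | egrep 'pos|contact'; done
python3 -c "
from h import *
sp2(.013,-.046,.0465)"
```

```text
tool_pos: [0.6037, 0.0466, 0.0464]
contact_force: [0.0, -1.1, -0.2]
tool_pos: [0.6037, 0.0472, 0.0464]
contact_force: [0.5, -2.5, 0.2]
tool_pos: [0.6037, 0.0472, 0.0464]
contact_force: [-0.3, -5.1, 0.3]
tool_pos: [0.6037, 0.0472, 0.0464]
contact_force: [-0.9, -7.1, 0.6]
t 20.27 tcp [0.6037 0.0472 0.0464] yaw 1.521 down [-0.    -0.003 -1.   ] F [-0.9 -7.1  0.6]
shift(before turn) mm [-0.6 -0.9 -0.1] turn tool z -0.003 | shift after turn [-0.6 -0.9 -0.1]
tcp in scale [ 13.9 -45.4]
```

The push stopped firmly at y = −45.4, the same 0.6 mm offset as on the x side, so all four plates should be flush. I'll move to the stylus, using yaw 1.21 for the grip because it is square.

```bash
python3 -m pendant '[[[-8,0,0],[0,0,0],0],[[-8,0,0],[0,0,0],0],[[0,0,-30],[0,0,0],0],[[0,0,-40],[0,0,0],0],[[0,0,-40],[0,0,0],0],[[0,0,-40],[0,0,0],0],[[0,0,-14],[0,0,0.103],0.6],[[0,0,0],[0,0,0.104],0.6],[[0,0,0],[0,0,0.104],0.6],[[0,0,0],[0,0,0],0.6]]' | egrep 'pos|contact'
python3 - <<'E'
from h import *
Y=-.36+np.pi/2;c=np.array([.6345,-.282])-.05*np.array([np.cos(Y),np.sin(Y)])
plan([*c,.21],Y)
a=optics.get_image("top")[:,:,::-1]
t=a[155:225,240:310];cv2.imwrite("pics/t4.png",t)
E
```

```text
tool_pos: [0.6032, 0.0328, 0.2111]
contact_force: [-0.0, -0.8, -0.3]
t 21.1 tcp [0.6032 0.0328 0.2111] yaw 1.208 down [ 0.001  0.001 -1.   ] F [-0.  -0.8 -0.3]
shift(before turn) mm [-333.2  141.1    0.8] turn tool z -0.003 | shift after turn [-333.6  140.2    0.8]
```

```bash
python3 -m pendant '[[[-33.3,14.1,0],[0,0,0],0.6],[[-33.3,14.1,0],[0,0,0],0.6],[[-33.3,14.1,0],[0,0,0],0.6],[[-33.3,14.1,0],[0,0,0],0.6],[[-33.3,14.1,0],[0,0,0],0.6],[[-33.3,14.1,0],[0,0,0],0.6],[[-33.3,14.1,0],[0,0,0],0.6],[[-33.3,14.1,0],[0,0,0],0.6],[[-33.3,14.1,0],[0,0,0],0.6],[[-33.3,14.1,0],[0,0,0],0.6],[[0,0,0],[0,0,0],0.6],[[0,0,0],[0,0,0],0.6]]' | egrep 'pos|contact'
python3 - <<'E'
from h import *
plan([.6345,-.282,.085],-.36+np.pi/2)
json.dump(optics.camera_model("wrist"),open("w5.json","w"),default=lambda a:np.asarray(a).tolist())
a=optics.get_image("wrist")[:,:,::-1];cv2.imwrite("pics/w5.png",a)
t=optics.get_image("top")[:,:,::-1][155:225,240:310]
q=proj("wrist",[*S,.05])[0];print(q)
x,y=np.clip(q.astype(int)-[70,60],0,[500,280])
cv2.imwrite("pics/w5c.png",np.vstack([np.hstack([cv2.resize(a,(480,300)),cv2.resize(t,(300,300),interpolation=cv2.INTER_CUBIC)]),cv2.resize(a[y:y+120,x:x+140],(780,280),interpolation=cv2.INTER_CUBIC)]))
E
```

```text
tool_pos: [0.6166, -0.3302, 0.2092]
contact_force: [-0.1, 0.3, -0.2]
t 22.15 tcp [ 0.6166 -0.3302  0.2092] yaw 1.209 down [-0.001  0.002 -1.   ] F [-0.1  0.3 -0.2]
shift(before turn) mm [ 5.130e+01 -1.000e-01  1.242e+02] turn tool z -0.002 | shift after turn [ 51.3  -0.  124.2]
[  80.98444659 -335.00508032]
```

View pics/w5c.png

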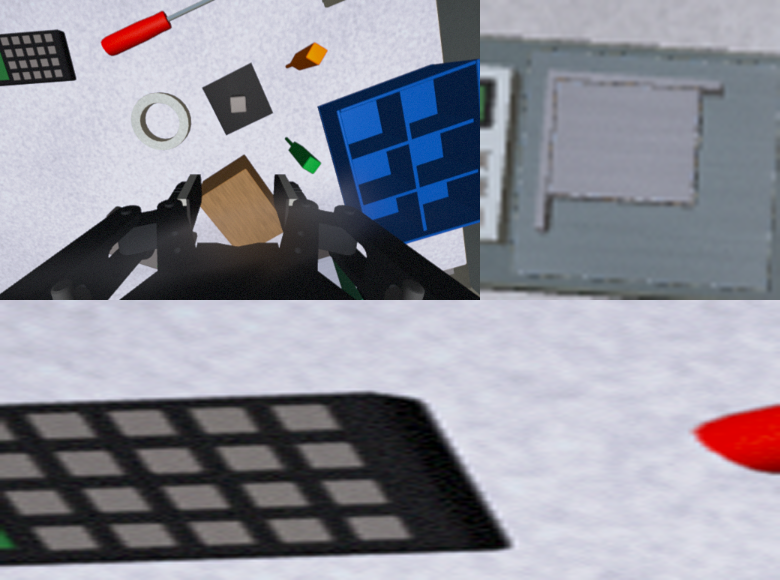

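The top view shows the stack clean and flush on both sides. The grip top is at (317,139) in the wrist image, as expected. Now I'll descend over the stylus.

```bash
python3 - <<'E'
from h import *
print(ray("wrist",317,138.6,.135,json.load(open("w5.json"))))
E
python3 -m pendant '[[[25.6,0,0],[0,0,0],0.6],[[25.6,0,0],[0,0,0],0.6],[[0,0,0],[0,0,0],0.6],[[0,0,30],[0,0,0],0.6],[[0,0,30],[0,0,0],0.6],[[0,0,30],[0,0,0],0.6],[[0,0,20],[0,0,0],0.6],[[0,0,14],[0,0,0],0.6],[[0,0,0],[0,0,0],0.6],[[0,0,0],[0,0,0],0.6]]'
python3 -c "
from h import *
plan([.6345,-.282,.085],-.36+np.pi/2)"
```

```text
[ 0.63515021 -0.28123842  0.135     ]
t: 23.08
tool_pos: [0.6353, -0.2798, 0.0862]
tool_rot: [-2.582, -1.788, 0.001]
contact_force: [-0.1, 0.8, 0.4]
opening: 0.0513
grip_force: 0.0
t 23.08 tcp [ 0.6353 -0.2798  0.0862] yaw 1.211 down [-0.001  0.    -1.   ] F [-0.1  0.8  0.4]
shift(before turn) mm [-2.3  0.1  1.2] turn tool z 0.0 | shift after turn [-2.3  0.1  1.2]
```

```bash
python3 -m pendant '[[[-2,0,0],[0,0,0],0.6],[[0,0,0],[0,0,0],0.1],[[0,0,0],[0,0,0],0.1],[[0,0,0],[0,0,0],0],[[0,0,0],[0,0,0],0],[[0,0,0],[0,0,0],0],[[0,0,0],[0,0,0],0],[[0,0,0],[0,0,0],0]]' 60
python3 -m pendant '[[[0,0,-15],[0,0,0],0],[[0,0,-30],[0,0,0],0],[[0,0,-35],[0,0,0],0],[[0,0,-15],[0,0,0],0],[[0,0,0],[0,0,0],0],[[0,0,0],[0,0,0],0]]'
python3 -c "
from h import *
plan([.5696,.2401,.175],-.36+np.pi/2)"
```

```text
t: 23.75
tool_pos: [0.6355, -0.2831, 0.0882]
tool_rot: [2.582, 1.785, 0.002]
contact_force: [-1.1, -0.2, 5.4]
opening: 0.0155
grip_force: 58.8
t: 24.25
tool_pos: [0.635, -0.2826, 0.1826]
tool_rot: [2.583, 1.785, 0.001]
contact_force: [0.2, -0.3, -2.0]
opening: 0.0152
grip_force: 60.0
t 24.25 tcp [ 0.635  -0.2826  0.1826] yaw 1.21 down [ 0.002 -0.001 -1.   ] F [ 0.2 -0.3 -2. ]
shift(before turn) mm [ 465.9 -245.9    7. ] turn tool z -0.001 | shift after turn [ 466.2 -245.4    7. ]
```

```bash
python3 -m pendant '[[[0,0,-15],[0,0,0],0],[[33.2,-17.5,0],[0,0,0],0],[[33.2,-17.5,0],[0,0,0],0],[[33.2,-17.5,0],[0,0,0],0],[[33.2,-17.5,0],[0,0,0],0],[[33.2,-17.5,0],[0,0,0],0],[[33.2,-17.5,0],[0,0,0],0],[[33.2,-17.5,0],[0,0,0],0],[[33.2,-17.5,0],[0,0,0],0],[[33.2,-17.5,0],[0,0,0],0],[[33.2,-17.5,0],[0,0,0],0],[[33.2,-17.5,0],[0,0,0],0]]' | egrep 'pos|grip|opening'
python3 -m pendant '[[[33.2,-17.5,0],[0,0,0],0],[[33.2,-17.5,0],[0,0,0],0],[[33.2,-17.5,0],[0,0,0],0],[[0,0,0],[0,0,0],0],[[0,0,0],[0,0,0],0],[[0,0,0],[0,0,0],0]]' | egrep 'pos|grip|opening'
python3 -c "
from h import *
plan([.5697,.2393,.164],-.36+np.pi/2)
"
```

```text
tool_pos: [0.5819, 0.1288, 0.1947]
opening: 0.0153
grip_force: 60.0
tool_pos: [0.5689, 0.2385, 0.195]
opening: 0.0151
grip_force: 60.1
t 25.75 tcp [0.5689 0.2385 0.195 ] yaw 1.21 down [-0.003 -0.001 -1.   ] F [-0.3 -0.3  0.6]
shift(before turn) mm [ 1.1  0.5 31. ] turn tool z -0.001 | shift after turn [ 1.1  0.5 31. ]
```

```bash
python3 -m pendant '[[[1.1,0.5,15],[0,0,0],0],[[0,0,13],[0,0,0],0],[[0,0,0],[0,0,0],0],[[0,0,0],[0,0,0],0]]' | egrep 'pos|contact'
python3 - <<'E'
from h import *
plan([.5697,.2393,.144],-.36+np.pi/2)
A=[.5697,.2401,.075]
out=[]
a=optics.get_image("wrist")[:,:,::-1]
s=optics.get_image("side")[:,:,::-1]
print("side ap",proj("side",[A]),"tip pred",proj("side",[[.5697,.2393,.084]]),"wrist ap",proj("wrist",[A]))
cv2.imwrite("pics/w6.png",a);cv2.imwrite("pics/s6.png",s)
x,y=proj("side",[A])[0].astype(int)
c=cv2.resize(s[y-30:y+30,x-40:x+40],(400,300),interpolation=cv2.INTER_CUBIC);print("side crop origin",x-40,y-30)
cv2.imwrite("pics/v6.png",np.hstack([c,cv2.resize(a[100:340,160:480],(400,300),interpolation=cv2.INTER_CUBIC)]))
E
```

```text
tool_pos: [0.5694, 0.2384, 0.1656]
contact_force: [0.5, -0.2, -0.1]
t 26.08 tcp [0.5694 0.2384 0.1656] yaw 1.208 down [-0.005 -0.001 -1.   ] F [ 0.5 -0.2 -0.1]
shift(before turn) mm [ 1.   0.1 21.6] turn tool z -0.003 | shift after turn [ 1.   0.1 21.6]
side ap [[317.29260616 125.37027362]] tip pred [[317.37357793 122.88517044]] wrist ap [[315.54155933 198.07237806]]
side crop origin 277 95
```

View pics/v6.png

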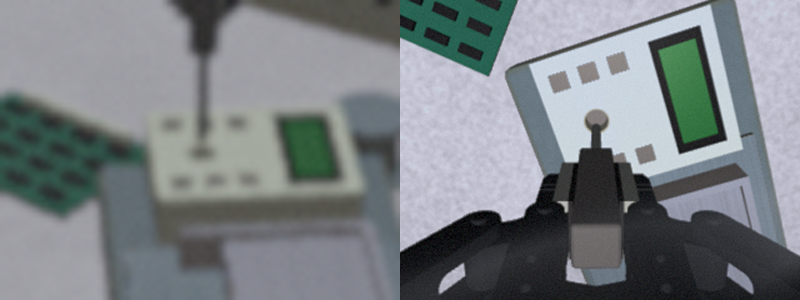

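The side crop shows the tip at (317,122) directly above the aperture at (317,125), as predicted. In the wrist view the aperture is at (316.8,194.4), with the tip just at its near edge by parallax.

```bash
python3 - <<'E'
from h import *
print("ap wrist",ray("wrist",316.8,194.4,.075)," tip pred px",proj("wrist",[[.5694,.2384,.0825]]),"tip meas",ray("wrist",316.8,200,.0825))
a=cv2.imread("pics/w6.png")[:,:,::-1]
print(a[180:216:2,317].mean(1).astype(int), a[180:216:2,309].mean(1).astype(int))
E
```

```text
ap wrist [0.5718715 0.2427747 0.075    ]  tip pred px [[315.88754073 202.49697348]] tip meas [0.5708844  0.24016277 0.0825    ]
[213 213 212 207 132 129 129 123 127 115  48  54  56  48  51  52  51  52] [214 213 211 214 216 188 138 112  83  75  99 166 210 214 212 213 209 210]
```

```bash
python3 -c "
from h import *
plan([.5700,.2405,.1456],-.36+np.pi/2)"
python3 -m pendant '[[[2,0,0],[0,0,0],0],[[0,0,0],[0,0,0],0],[[0,0,5],[0,0,0],0],[[0,0,5],[0,0,0],0],[[0,0,5],[0,0,0],0],[[0,0,4],[0,0,0],0],[[0,0,0],[0,0,0],0],[[0,0,0],[0,0,0],0]]'
python3 -c "
from h import *
plan([.5700,.2405,.1374],-.36+np.pi/2)"
```

```text
t 26.18 tcp [0.5706 0.2392 0.168 ] yaw 1.209 down [-0.001 -0.    -1.   ] F [ 0.3  0.2 -0.2]
shift(before turn) mm [ 1.1 -1.  22.4] turn tool z -0.002 | shift after turn [ 1.1 -1.  22.4]
t: 26.85
tool_pos: [0.5708, 0.2416, 0.1487]
tool_rot: [-2.584, -1.786, 0.002]
contact_force: [1.0, 0.7, -0.6]
opening: 0.0152
grip_force: 60.1
t 26.85 tcp [0.5708 0.2416 0.1487] yaw 1.21 down [-0.001 -0.    -1.   ] F [ 1.   0.7 -0.6]
shift(before turn) mm [-1.3 -0.4 11.3] turn tool z -0.001 | shift after turn [-1.3 -0.4 11.3]
```

```bash
python3 -m pendant '[[[-0.8,0,2],[0,0,0],0],[[0,0,2],[0,0,0],0],[[0,0,2],[0,0,0],0],[[0,0,2],[0,0,0],0],[[0,0,0],[0,0,0],0],[[0,0,0],[0,0,0],0]]' | egrep 'pos|contact'
for i in 1 2 3; do python3 -m pendant '[[[0,0,1.2],[0,0,0],0],[[0,0,0],[0,0,0],0],[[0,0,0],[0,0,0],0]]' | egrep 'pos|contact'; done
```

```text
tool_pos: [0.5712, 0.241, 0.1419]
contact_force: [-0.8, -1.0, 1.7]
tool_pos: [0.5712, 0.241, 0.1406]
contact_force: [-0.7, 0.0, 2.6]
tool_pos: [0.5712, 0.241, 0.1392]
contact_force: [0.0, -0.7, 3.1]
tool_pos: [0.5712, 0.2409, 0.138]
contact_force: [-0.2, -0.3, 3.5]
```

Spring contact force is rising from about 2 N. I'll continue to the stop.

```bash
for i in 1 2 3 4; do python3 -m pendant '[[[0,0,1],[0,0,0],0],[[0,0,0],[0,0,0],0],[[0,0,0],[0,0,0],0]]' | egrep 'pos|contact'; done
```

```text
tool_pos: [0.5712, 0.241, 0.1371]
contact_force: [-0.4, -0.5, 4.7]
tool_pos: [0.5713, 0.241, 0.137]
contact_force: [-1.8, 0.0, 8.3]
tool_pos: [0.5715, 0.2411, 0.1369]
contact_force: [-3.8, -2.0, 11.6]
tool_pos: [0.5716, 0.2412, 0.1368]
contact_force: [-4.0, -2.4, 14.0]
```

```bash
python3 -m pendant '[[[0,0,-1],[0,0,0],0],[[0,0,0],[0,0,0],0],[[0,0,0],[0,0,0],0],[[0,0,0],[0,0,0],0],[[0,0,0],[0,0,0],0],[[0,0,0],[0,0,0],0]]'
python3 -c "
from station import ctrl
print(ctrl.finish_job())"
```

```text
t: 29.6
tool_pos: [0.5714, 0.2411, 0.1369]
tool_rot: [2.584, 1.786, 0.002]
contact_force: [-2.5, -1.3, 9.5]
opening: 0.0154
grip_force: 61.4
the job is handed in; nothing more can be done
None
```

I handed the job in at about 30 s: all four plates are flush in the stop corner, and the gripped stylus is holding the calibration button down against its stop at about 9.5 N; the call returned no verdict.

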